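Put the objective canister away and close the stayed lid of its case

TASK

Stand the white canister with the black cap upright on the floor of the open blue case. Then break the folding stay on the case's left side by pressing its red knee knob down, while the lid is still up, and gently lower the lid until it is fully shut. Do not force the lid against the locked stay, do not let the lid slam, and leave the other things on the bench where they stand.

Things in the scene. Friction and masses are not known exactly. Their poses are not given: they have to be found in the camera images.
- case: Blue rectangular equipment case with aluminium trim, fixed to the bench, 160 deep (its x) x 220 wide (its y) x 105 mm high without the lid, walls 8 mm. Origin: centre of the underside, on the bench; z up, x points from its front to its hinged far side, y to the side with the stay. It may stand turned by up to 0.25 rad about z. Top of the rim 105 mm above the bench.
- case_floor (a point): Centre of the case's inner floor (dark foam, 20 mm above the bench; the inside is 144 (x) x 204 (y) mm and 85 mm deep). Axes as the case. The open lid leans over the far part of the inside: its free edge is 42 mm in front of (case -x) the hinge, so set things down in the front half (e.g. case x -0.03).
- case_lid_hinge (a point): Middle of the lid's hinge axis, on the far rim: 80 mm behind the case's centre (case +x), 105 mm above the bench. The axis is the case's y. Axes as the case.
- lid_edge (a point): Middle of the lid's free edge, on the outer face, 163 mm from the hinge axis; turns with the lid: x from free edge to hinge, z out of the outer face (top when shut; up and away from the robot when open). The lid is a flat plate 220 mm wide, no handle, its outer face 12 mm off the plane through the hinge; lower it by pressing the outer face with shut fingers.
- case_lid (a joint): Lid angle from its open start: 0 = open, standing 1.309 rad (75 degrees) above shut and resting on the locked stay; grows as it closes; 1.309 = fully shut (stop). The hinge is stiff (friction 0.27 N m), so once the stay is broken the lid stays where it is left and must be pushed down, about 1 to 4 N near its free edge.
- stay_knee (a joint): Knee of the folding stay: 0 = locked (0.14 rad past straight, at its stop: it holds the lid up), 0.14 = straight, more = broken, about 2.6 with the lid shut. Breaks with about 6 N on the knob, pushed down and toward the hinge (case -z and +x); friction 0.07 N m. Once past straight, the lid can close and the knee folds on by itself with it.
- stay_knob (a point): Middle of the red cylindrical knob on the stay's knee (16 mm diameter, 40 mm long along the case's y, sticking out to the left of the case; this point is 32 mm outside the case's side wall and the lid's side edge). At the start about 144 mm above the bench, some 86 mm in front of the hinge line. The frame turns with the stay's upper bar; its y is the knob's axis.
- stay_foot (a point): Point on the axis of the stay's lower pivot, on the case's left side, in the same plane along y as stay_knob, 145 mm in front of the hinge and 25 mm below it. The knob moves on an arc of 87 mm radius about this point; both bars (flat steel, 13 x 3 mm) are 87 mm long between pivots.
- canister: White canister with a black cap, cylinder of 42 mm diameter, 66 mm high, upright, loose. Origin: centre of its underside; z up.
- dropper_bottle: Bystander: amber dropper bottle, 38 mm diameter, 107 mm high, loose. Origin at the underside's centre.
- tape_roll: Bystander: roll of beige tape lying flat, 74 mm diameter, 19 mm high, loose. Origin at the underside's centre.
- wash_bottle: Bystander: white wash bottle with a red spout, 63 x 101 x 166 mm, loose. Origin at the underside's centre.
There are look-alikes about, which are no part of the job. Leave any brown or yellow look-alike of the canister alone.

How it is judged:
On the way, in this order (a step that is already met when the one before it is completed fails the run):
1. the canister stands released on the case's floor (x of canister in the frame of case_floor between -0.06 and 0.06 m and y of canister in the frame of case_floor between -0.09 and 0.09 m and z of canister in the frame of case_floor between -0.012 and 0.012 m and angle between canister's own z axis and vertical below 0.2 rad and contact force between the fingers and canister below 0.1 N and value of joint stay_knee below 0.1 rad), for 0.2 s.
2. the stay's knee is broken while the lid is still up (value of joint stay_knee above 0.3 rad and value of joint case_lid below 0.7 rad), for 0.1 s.
At the end, for the whole second after the job is handed in: The lid is fully shut (within 0.025 rad, 4 mm at its free edge) and the canister stands upright (within 0.2 rad) at rest on the case's inner floor (within 12 mm of its height, and within 60 mm in x and 90 mm in y of its centre) (value of joint case_lid above 1.284 rad and x of canister in the frame of case_floor between -0.06 and 0.06 m and y of canister in the frame of case_floor between -0.09 and 0.09 m and z of canister in the frame of case_floor between -0.012 and 0.012 m and angle between canister's own z axis and vertical below 0.2 rad and linear speed of canister below 0.02 m/s); the robot touches nothing.
It fails at once if the case or lid is pushed with more than 25 N while the stay is locked (contact force between the arm and case above 25 N and value of joint stay_knee below 0.1 rad).
It fails at once if the case or lid is pushed with more than 25 N by the fingers while the stay is locked (contact force between the fingers and case above 25 N and value of joint stay_knee below 0.1 rad).
It fails at once if the lid slams (closes faster than 2 rad/s) (velocity of joint case_lid above 2 rad/s).
It fails at once if a bystander is shifted by more than 20 mm (distance of any of dropper_bottle, tape_roll, wash_bottle from where it was at the start of the episode above 0.02 m).
It also fails if it takes over 66 s, if anything falls off the work surface, if the arm or the gripper's body presses on something with over 40 N, if the wrist force passes 120 N, or if a joint passes its speed limit or range.

ROBOT

A 6-joint arm with a two-finger parallel gripper is mounted at the origin on a cart in front of the work surface, level with it; the furniture and walls round the work are solid. World frame = base frame: x ahead of the robot, y to its left, z up, the work surface at z = 0. Lengths are in m, angles in rad, forces in N, time in s.
With the tool pointing down it reaches from about 0.35 to 0.725 m from the base axis. Payload 6 kg.
Tool frame: the origin (TCP) lies at the very end of the fingers, on their centre line; the grasp point (between the pads) lies 19 mm behind it (bot.hold_point_z is the distance from the TCP to the grasp point, in m); z points along the fingers, y is the line along which they close (so a half turn about z gives the same grasp; the last joint's range is limited). The gripper opens to 85 mm and grips with 20 to 120 N. Pads are 22 mm wide; open, the fingers measure 114 mm over their backs; the gripper's body (76 mm by 85 mm) begins 54 mm behind the grasp point. The pads swing forward as they close: fully open they stand 13 mm farther back than shut.
Start: joints at [1.523, 0.04, 0.085, 0, -1.615, -0.334], TCP at [0.224, 0.557, 0.231] pointing down, gripper open.
Joint ranges: [-2.56, 2.56], [-1.29, 2.01], [-1.08, 1.49], [-3.29, 1.98], [-2.81, -0.18], [-2.99, 2.99]. Speed limits (rad/s): [2.57, 2.57, 3.01, 3.14, 3.14, 3.14].

INTERFACE

Orientations are given as a rotation vector (axis times angle).
In Python, from cell import bot gives the robot as it stands. The module is installed in compiled form; this text tells all that it offers.
- The arm moves only by the tool move_arm, never from a script. Its argument "steps" is a list of rows, each a list of 7 numbers: the turn, a rotation vector about the tool's x, y, z in degrees, then the shift along the tool's x, y, z in m, then the closure, from -1 (fully open) to 1 (shut). In form: [[wx, wy, wz, x, y, z, grip], ...]. A call has 1 to 20 rows; each row is the pose to reach, as a shift and turn from the pose commanded when the call began, along the tool's axes at that moment; what a row does not reach only later rows make up. A row lasts 1/12 s, in which the tool goes at most 41.7 mm and 7.16 degrees, less where a joint would pass 70% of its speed; a pose out of reach is approached as far as the arm can. A call with a gripper value outside its range is refused whole. The fingers move at their own pace and stop on an object; the grip force is fixed at half the most. Time passes only in rows, so rows that repeat a pose let the fingers close. It gives the time, the measured TCP pose, the force, the opening and the grip force at its end, in the units of the state.
- bot.observe(): the state, without advancing time (a new reading comes with each control period).
- bot.snapshot(name): name is "scene" or "side" or "wrist"; returns a dict with "pixels" (400x640x3 uint8, red, green, blue), "fx", "fy", "cx", "cy" (pixels), "rvec" (rotation vector, rad) and "tvec" (3), from world to camera coordinates, as OpenCV has them; the wrist camera has in their place "T_tool_cam" (4x4, takes a point from camera to tool coordinates, whose origin is the TCP and whose axes are the flange's). Camera axes: x right, y down, z forward; pixel columns grow to the right and rows downward; lengths in m; the calibration is good to about 2 mm. The wrist camera is an equidistant fisheye: a pixel r from the principal point sees the ray r / f radians off the axis. A picture is of the moment at which its call begins: read the wrist's pose just before it. There is no depth.
- bot.finish_job(): hands the job in; it is judged then, once.
The state is a dict: "time": time; "joint_pos": joint angles; "joint_velocities": joint speeds; "tau": joint torques, N m; "ee_pos": TCP position; "orientation": TCP orientation; "contact_force": force on the tool from outside, world axes, zero at the start; "wrist_torque": the same for the moment, N m; "finger_gap": opening from 0.0 (shut) to 1.0 (fully open); "gripper_force": force on a finger pad.
Only numpy, scipy, OpenCV 4.12 (cv2) and the standard library are available. Lean on these libraries where they do the work, as an engineer would, in place of code of your own. Each camera call takes 0.05 s, during which the arm holds its last target. There are 200 camera calls.

## Working session

There is one attempt and no reset: what is moved stays moved. The work goes in short steps, Python scripts to look and compute and a tool call to move; the robot and the scene stay as the last step left them, time stands still between calls to the robot, and variables do not carry over. Pictures are saved under pics/ and viewed, at most 10 in all, crops included, and the job is handed in when it is done.

Besides the shell and the picture viewer there is one more tool, called after "Request:" in YAML: its name, and indented under it one key for each argument. move_arm: Moves the arm, as the interface text tells. Its arguments: {"type":"object","properties":{"steps":{"type":"array","items":{"type":"array","items":{"type":"number"}}}},"required":["steps"]}

```bash
mkdir -p pics; python3 - <<'E'
from cell import bot
import cv2,pickle
d={}
for n in("scene","side","wrist"):
    s=bot.snapshot(n); cv2.imwrite(f"pics/{n}0.png",s["pixels"][:,:,::-1]); d[n]=s
    print(n,{k:v for k,v in s.items() if k!="pixels"})
d["st"]=bot.observe();print(d["st"],bot.hold_point_z)
pickle.dump(d,open("d0.pkl","wb"))
E
```

```text
scene {'fx': 480.97391725515286, 'fy': 480.97391725515286, 'cx': 321.74536920147654, 'cy': 204.7836211367854, 'rvec': array([ 2.07321583, -0.85946998,  0.41365631]), 'tvec': array([-0.37945759,  0.34560025,  1.27070423])}
side {'fx': 447.45619482027, 'fy': 447.45619482027, 'cx': 319.9201847189263, 'cy': 203.24078877956944, 'rvec': array([ 2.01550992, -0.51339114,  0.28637249]), 'tvec': array([-0.44733315,  0.25827832,  1.16873275])}
wrist {'fx': 309.70691628693146, 'fy': 309.70691628693146, 'cx': 319.9886815756842, 'cy': 206.1078757929213, 'T_tool_cam': array([[-4.55132312e-04, -9.51864847e-01, -3.06517710e-01,
         7.82012502e-02],
       [ 9.99999674e-01, -6.37582194e-04,  4.95109772e-04,
        -4.61807160e-04],
       [-6.66707822e-04, -3.06517385e-01,  9.51864827e-01,
        -1.42846361e-01],
       [ 0.00000000e+00,  0.00000000e+00,  0.00000000e+00,
         1.00000000e+00]])}
{'time': 0.15, 'joint_pos': array([ 1.52272989e+00,  4.07164796e-02,  8.40539248e-02, -3.30001599e-04,
       -1.61550467e+00, -3.33700977e-01]), 'joint_velocities': array([ 3.23106730e-04, -1.47705078e-03,  4.05764639e-03,  1.30081990e-03,
        5.29911638e-05,  4.54326199e-05]), 'tau': array([-2.38550208e-03, -3.68617952e+01,  3.47689319e+01,  6.93596900e+00,
       -4.39041905e-03, -2.86762742e-06]), 'ee_pos': array([0.22338701, 0.55659725, 0.23049291]), 'orientation': array([ 3.08315772e+00, -5.95755039e-01, -2.06000439e-04]), 'contact_force': array([ 0.25738888, -0.42411269,  0.43150448]), 'wrist_torque': array([-0.00640928, -0.01600759,  0.00822406]), 'gripper_force': 0.0, 'finger_gap': 1.0026536831370745} 0.0187
```

View pics/scene0.png

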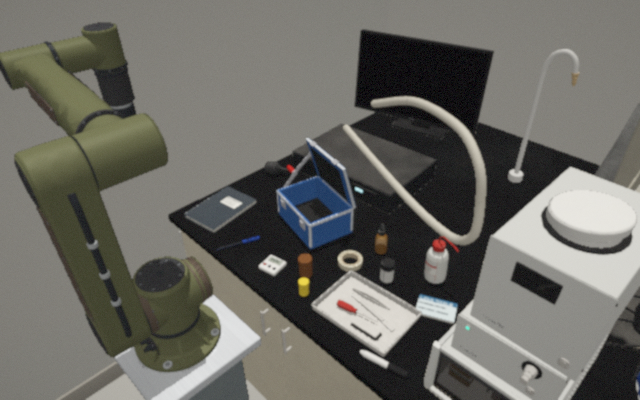

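View pics/side0.png

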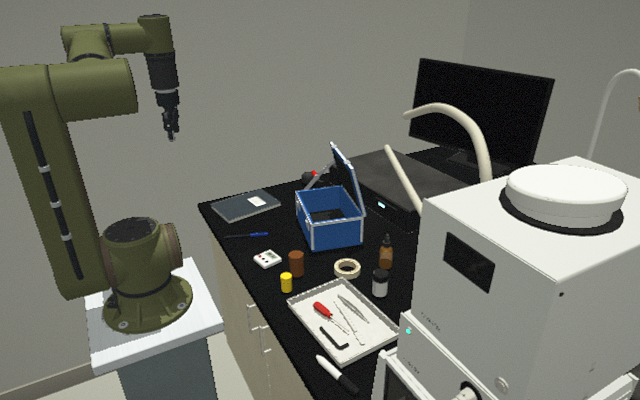

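The white canister with black cap is at scene (387,270) and side (380,283). The case is at about scene (315,210), with the red knob near scene (291,170). I'll enlarge both views.

```bash
python3 - <<'E'
import pickle,cv2,numpy as np
d=pickle.load(open("d0.pkl","rb"))
a=d["scene"]["pixels"][130:255,255:365,::-1];b=d["side"]["pixels"][135:260,280:390,::-1]
a=cv2.resize(a,None,fx=3.6,fy=3.6,interpolation=cv2.INTER_CUBIC);b=cv2.resize(b,None,fx=3.6,fy=3.6,interpolation=cv2.INTER_CUBIC)
cv2.imwrite("pics/c1.png",np.hstack([a,b]))
a=d["scene"]["pixels"][220:300,340:460,::-1];b=d["side"]["pixels"][225:305,330:450,::-1]
a=cv2.resize(a,None,fx=3.3,fy=3.3,interpolation=cv2.INTER_CUBIC);b=cv2.resize(b,None,fx=3.3,fy=3.3,interpolation=cv2.INTER_CUBIC)
cv2.imwrite("pics/c2.png",np.vstack([np.hstack([a,b]),cv2.resize(d["wrist"]["pixels"][:,:,::-1],(792,495))[:320]]))
E
```

```text
(no output)
```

View pics/c1.png

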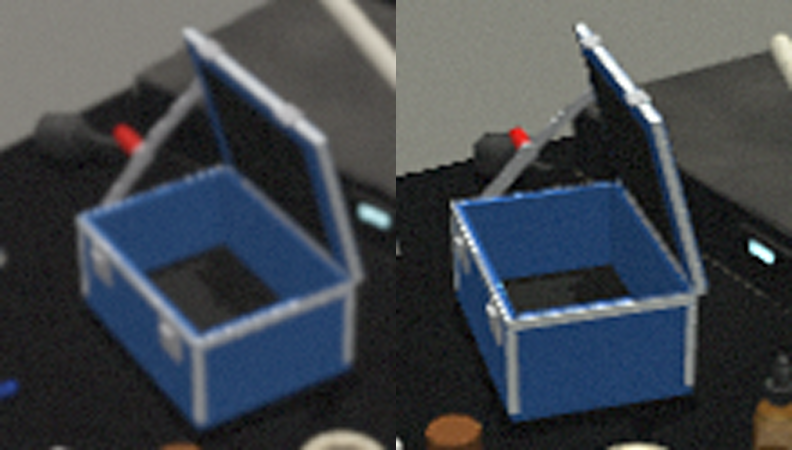

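View pics/c2.png

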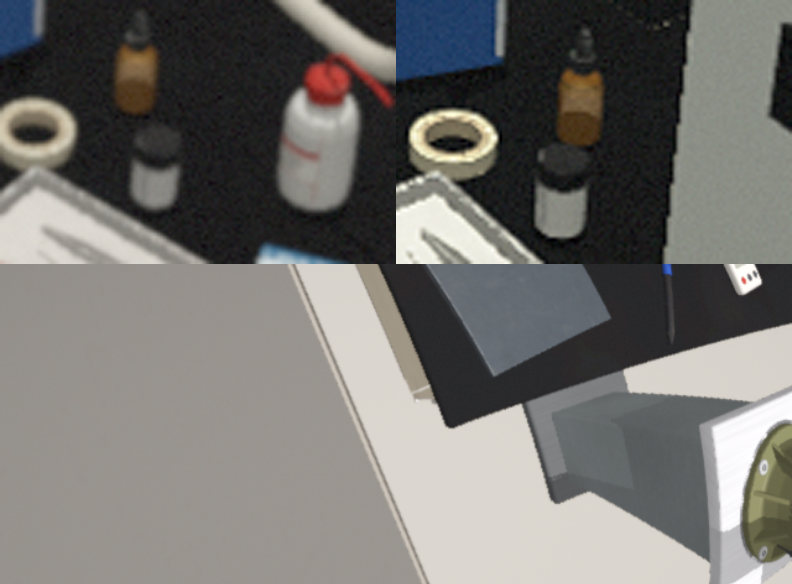

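```bash
cat > h.py <<'E'
import numpy as np,cv2,pickle
from scipy.optimize import least_squares
from scipy.spatial.transform import Rotation as R
d=pickle.load(open("d0.pkl","rb"))
def proj(n,P):
    s=d[n];K=np.array([[s["fx"],0,s["cx"]],[0,s["fy"],s["cy"]],[0,0,1]])
    return cv2.projectPoints(np.atleast_2d(P).astype(float),s["rvec"],s["tvec"],K,None)[0].reshape(-1,2)
def unc(p,sc,ox,oy): return (np.array(p,float)+.5)/sc-.5+[ox,oy]
def c2w(q,P): # case pose q=(x,y,th)
    P=np.atleast_2d(P).astype(float);c,s=np.cos(q[2]),np.sin(q[2])
    return np.c_[c*P[:,0]-s*P[:,1]+q[0],s*P[:,0]+c*P[:,1]+q[1],P[:,2]]
E
python3 - <<'E'
from h import *
C=np.array([[-.08,.11,.105],[-.08,-.11,.105],[.08,-.11,.105],[-.08,-.11,0],[.08,-.11,0],[-.08,.11,0]])
a=unc([[80,217],[203,342],[358,282],[200,428],[350,362],[85,295]],3.6,255,130)
b=unc([[59,203],[118,325],[301,297],[119,418],[296,388],[64,288]],3.6,280,135)
f=lambda q:np.r_[proj("scene",c2w(q,C))-a,proj("side",c2w(q,C))-b].ravel()
r=least_squares(f,[.6,.2,0],loss="soft_l1");q=r.x
print("case",q);print(r.fun.reshape(-1,2).round(1))
kn=c2w(q,[[.08-.086,.142,.144]])
print("knob",kn,proj("scene",kn),unc([[130,139]],3.6,255,130),proj("side",kn),unc([[118,138]],3.6,280,135))
def cyl(c,rad,h):
    t=np.linspace(0,2*np.pi,60);o=np.c_[c[0]+rad*np.cos(t),c[1]+rad*np.sin(t),0*t]
    return np.r_[o,o+[0,0,h]]
def bb(n,c,rad,h):
    p=proj(n,cyl(c,rad,h));return np.r_[p.min(0),p.max(0)]
def fit(sa,sb,rad,h):
    A=unc(np.array(sa).reshape(2,2),3.3,340,220).ravel();B=unc(np.array(sb).reshape(2,2),3.3,330,225).ravel()
    r=least_squares(lambda c:np.r_[bb("scene",c,rad,h)-A,bb("side",c,rad,h)-B],[.6,-.1]);return r.x,r.fun.round(1)
print("can",fit([130,122,183,211],[138,143,196,238],.021,.066))
print("dropper",fit([115,12,158,113],[162,27,208,145],.019,.107))
print("tape",fit([-5,97,77,172],[13,108,102,180],.037,.019))
E
```

```text
case [ 0.58280749  0.08452604 -0.22735609]
[[ 0.  -0.8]
 [-1.1 -1. ]
 [-1.1 -1.2]
 [ 0.7  0.7]
 [ 0.3  1.7]
 [ 0.7  2.1]
 [-0.1 -1.4]
 [-0.4 -2.9]
 [ 0.3 -2.9]
 [ 0.1  0.9]
 [ 0.6  1. ]
 [-0.3  2.1]]
knob [[0.60896905 0.22422419 0.144     ]] [[290.96235453 168.61202402]] [[290.75 168.25]] [[314.68477451 172.52028883]] [[312.41666667 172.97222222]]
can (array([ 0.54883905, -0.25792682]), array([ 0.3,  0.5,  0.2, -0.1, -0.1, -1. , -0.3,  0.3]))
dropper (array([ 0.62685001, -0.16932678]), array([-0.2, -1.9,  1.2,  1.7, -1.3, -1.9,  0.4,  1.3]))
tape (array([ 0.52232703, -0.13647111]), array([ 0.1,  1.1, -0.5, -0.4,  0.6,  0.1, -0.2, -0.5]))
```

```bash
cat >> h.py <<'E'
def down(yaw): # tool down, tool x at yaw (deg)
    t=np.radians(yaw);x=np.array([np.cos(t),np.sin(t),0]);z=np.array([0,0,-1.]);return R.from_matrix(np.c_[x,np.cross(z,x),z])
def row(p,Rt):
    from cell import bot
    s=bot.observe();R0=R.from_rotvec(s["orientation"])
    print(np.degrees((R0.inv()*Rt).as_rotvec()).round(1),R0.inv().apply(np.array(p)-s["ee_pos"]).round(4),"dist",np.linalg.norm(np.array(p)-s["ee_pos"]).round(3))
def tri(a,b):
    f=lambda P:np.r_[proj("scene",P)[0]-a,proj("side",P)[0]-b]
    r=least_squares(f,[.7,0,.2]);return r.x.round(3),r.fun.round(1)
E
python3 - <<'E'
from h import *
print("endA",tri([347,127],[387,148]),"endB",tri([375,103],[406,113]),"right",tri([484,205],[490,170]))
print("washbase",[ (least_squares(lambda c:proj("scene",[c[0],c[1],0])[0]-unc([316,195],3.3,340,220),[.6,-.3])).x])
row([.40,.08,.30],down(-170))
E
```

```text
endA (array([0.957, 0.288, 0.145]), array([-0.5,  0.8,  0.6, -0.7])) endB (array([0.859, 0.073, 0.352]), array([ 0.1, -0.1, -0.1,  0.1])) right (array([ 0.582, -0.498,  0.419]), array([ 10. , -14.3,  -9.2,  11. ]))
washbase [array([ 0.64919212, -0.36187257])]
[ 0.000e+00 -1.000e-01  1.481e+02] [ 0.3415  0.3766 -0.0689] dist 0.513
```

Request:
move_arm:
  steps:
    - [0,0,148,0.3415,0.3766,-0.069,-1]
    - [0,0,148,0.3415,0.3766,-0.069,-1]
    - [0,0,148,0.3415,0.3766,-0.069,-1]
    - [0,0,148,0.3415,0.3766,-0.069,-1]
    - [0,0,148,0.3415,0.3766,-0.069,-1]
    - [0,0,148,0.3415,0.3766,-0.069,-1]
    - [0,0,148,0.3415,0.3766,-0.069,-1]
    - [0,0,148,0.3415,0.3766,-0.069,-1]
    - [0,0,148,0.3415,0.3766,-0.069,-1]
    - [0,0,148,0.3415,0.3766,-0.069,-1]
    - [0,0,148,0.3415,0.3766,-0.069,-1]
    - [0,0,148,0.3415,0.3766,-0.069,-1]
    - [0,0,148,0.3415,0.3766,-0.069,-1]
    - [0,0,148,0.3415,0.3766,-0.069,-1]
    - [0,0,148,0.3415,0.3766,-0.069,-1]
    - [0,0,148,0.3415,0.3766,-0.069,-1]
    - [0,0,148,0.3415,0.3766,-0.069,-1]
    - [0,0,148,0.3415,0.3766,-0.069,-1]
    - [0,0,148,0.3415,0.3766,-0.069,-1]
    - [0,0,148,0.3415,0.3766,-0.069,-1]

```text
time: 1.82
ee_pos: [0.4, 0.08, 0.3001]
orientation: [0.397, -3.116, 0.0]
contact_force: [0.0, -0.6, -0.4]
finger_gap: 1.001
gripper_force: 0.0
```

```bash
cat >> h.py <<'E'
def wshot(name):
    from cell import bot
    s=bot.observe();w=bot.snapshot("wrist");w["T"]=np.eye(4);w["T"][:3,:3]=R.from_rotvec(s["orientation"]).as_matrix();w["T"][:3,3]=s["ee_pos"]
    pickle.dump(w,open(f"{name}.pkl","wb"));cv2.imwrite(f"pics/{name}.png",w["pixels"][:,:,::-1]);return w
def wproj(w,P):
    M=np.linalg.inv(w["T"]@w["T_tool_cam"]);P=np.atleast_2d(P)@M[:3,:3].T+M[:3,3]
    h=np.hypot(P[:,0],P[:,1]);th=np.arctan2(h,P[:,2]);return np.c_[w["cx"]+w["fx"]*th*P[:,0]/h,w["cy"]+w["fy"]*th*P[:,1]/h]
E
python3 - <<'E'
from h import *
from cell import bot
w=wshot("w1");s=bot.observe();print(s["time"],s["ee_pos"],s["joint_pos"].round(2))
q=[ 0.5828,0.0845,-0.2274]
C=np.array([[-.08,.11,.105],[-.08,-.11,.105],[.08,-.11,.105],[.08,.11,.105],[-.08,-.11,0],[.08,-.11,0],[-.08,.11,0],[-.006,.122,.144],[-.006,.162,.144],[-.065,.142,.08]])
print(wproj(w,c2w(q,C)).round(0).tolist()); print(wproj(w,[[.549,-.258,.066],[.549,-.258,0]]).round(0))
E
```

```text
1.8667 [0.40002223 0.08002905 0.30011223] [ 0.7  -0.46 -0.21 -0.   -1.82 -2.02]
[[389.0, 297.0], [235.0, 227.0], [199.0, 316.0], [332.0, 370.0], [253.0, 201.0], [218.0, 280.0], [377.0, 261.0], [371.0, 356.0], [395.0, 363.0], [398.0, 303.0]]
[[ 92. 216.]
 [114. 204.]]
```

View pics/w1.png

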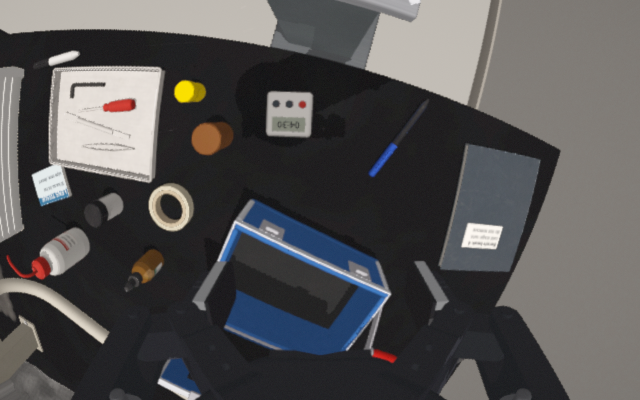

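```bash
python3 - <<'E'
from h import *
w=pickle.load(open("w1.pkl","rb"))
C=np.array([[-.08,.11,.105],[-.08,-.11,.105],[.08,-.11,.105],[-.08,-.11,0],[.08,-.11,0],[-.08,.11,0]])
a=unc([[80,217],[203,342],[358,282],[200,428],[350,362],[85,295]],3.6,255,130)
b=unc([[59,203],[118,325],[301,297],[119,418],[296,388],[64,288]],3.6,280,135)
W=np.array([[-.08,.11,.105],[-.08,-.11,.105],[-.08,-.11,0],[-.006,.122,.144],[-.006,.162,.144]]);wm=np.array([[389,294],[237,222],[251,200],[372,351],[396,358]])
g=lambda q:(wproj(w,c2w(q,W))-wm)
f=lambda q:np.r_[1.0*(proj("scene",c2w(q,C))-a),1.0*(proj("side",c2w(q,C))-b),g(q)].ravel()
r=least_squares(f,[.6,.2,0],loss="soft_l1");print(r.x,g(r.x).round(1).tolist())
r=least_squares(lambda q:g(q).ravel(),[.6,.2,0]);print(r.x,g(r.x).round(1).tolist())
g2=lambda c:(wproj(w,[[c[0],c[1],.066],[c[0],c[1],0]])-[[97,212],[115,202]]).ravel()
print(least_squares(g2,[.55,-.25]).x)
row([.549,-.258,.13],down(-160))
E
```

```text
[ 0.57932981  0.08302753 -0.21439446] [[0.3, -0.2], [-3.8, 2.3], [0.3, -0.8], [-0.1, 2.2], [-0.1, 2.5]]
[ 0.57732116  0.08349169 -0.21920257] [[1.2, -0.9], [-2.8, 0.7], [1.2, -2.1], [0.5, 1.5], [0.5, 1.9]]
[ 0.54209769 -0.25061769]
[-0.  -0.  -5.9] [-0.0622 -0.3641  0.1701] dist 0.407
```

Request:
move_arm:
  steps:
    - [0,0,-6,-0.058,-0.3605,0.16,-1]
    - [0,0,-6,-0.058,-0.3605,0.16,-1]
    - [0,0,-6,-0.058,-0.3605,0.16,-1]
    - [0,0,-6,-0.058,-0.3605,0.16,-1]
    - [0,0,-6,-0.058,-0.3605,0.16,-1]
    - [0,0,-6,-0.058,-0.3605,0.16,-1]
    - [0,0,-6,-0.058,-0.3605,0.16,-1]
    - [0,0,-6,-0.058,-0.3605,0.16,-1]
    - [0,0,-6,-0.058,-0.3605,0.16,-1]
    - [0,0,-6,-0.058,-0.3605,0.16,-1]
    - [0,0,-6,-0.058,-0.3605,0.16,-1]
    - [0,0,-6,-0.058,-0.3605,0.16,-1]
    - [0,0,-6,-0.058,-0.3605,0.16,-1]

```text
time: 2.95
ee_pos: [0.5487, -0.2534, 0.1404]
orientation: [0.571, -3.089, 0.0]
contact_force: [-1.0, -0.9, 0.8]
finger_gap: 1.002
gripper_force: 0.0
```

```bash
python3 - <<'E'
from h import *
from cell import bot
w=wshot("w2");s=bot.observe();print(s["time"],s["ee_pos"],s["joint_pos"].round(2))
for p in([.546,-.255],[.549,-.258],[.542,-.251],s["ee_pos"][:2]): print(wproj(w,[[*p,.066],[*p,0]]).round(0).tolist())
row([.546,-.255,.03],down(-160))
E
```

```text
3.0 [ 0.54897909 -0.25295031  0.14120871] [-0.1   0.06 -0.06  0.   -1.45 -1.1 ]
[[319.0, 213.0], [319.0, 190.0]]
[[313.0, 215.0], [315.0, 192.0]]
[[326.0, 210.0], [324.0, 188.0]]
[[320.0, 218.0], [320.0, 194.0]]
[-0.   0.1  1. ] [ 0.0036 -0.0008  0.1112] dist 0.111
```

View pics/w2.png

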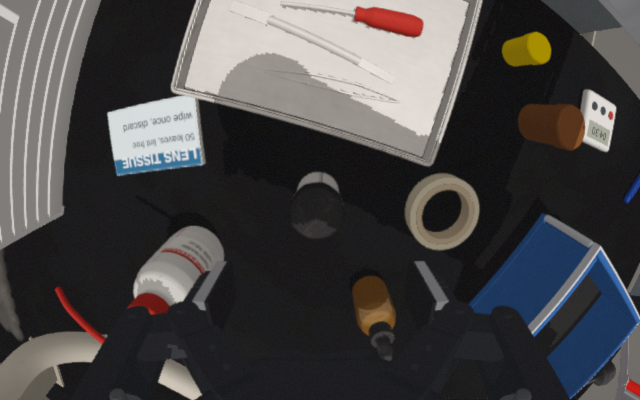

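Request:
move_arm:
  steps:
    - [0,0,1,0.003,-0.002,0.04,-1]
    - [0,0,1,0.003,-0.002,0.075,-1]
    - [0,0,1,0.003,-0.002,0.1,-1]
    - [0,0,1,0.003,-0.002,0.111,-1]
    - [0,0,1,0.003,-0.002,0.111,-1]
    - [0,0,1,0.003,-0.002,0.111,0]
    - [0,0,1,0.003,-0.002,0.111,1]
    - [0,0,1,0.003,-0.002,0.111,1]
    - [0,0,1,0.003,-0.002,0.111,1]
    - [0,0,1,0.003,-0.002,0.111,1]
    - [0,0,1,0.003,-0.002,0.111,1]
    - [0,0,1,0.003,-0.002,0.111,1]
    - [0,0,1,0.003,-0.002,0.111,1]
    - [0,0,1,0.003,-0.002,0.111,1]
    - [0,0,1,0.003,-0.002,0.111,1]

```text
time: 4.25
ee_pos: [0.548, -0.2568, 0.0319]
orientation: [-0.542, 3.091, -0.003]
contact_force: [-1.1, 1.1, 5.8]
finger_gap: 0.457
gripper_force: 59.8
```

```bash
python3 - <<'E'
from h import *
q=[.580,.083,-.217]
p=c2w(q,[[-.042,0,.21]])[0];print(p)
row([.548,-.2565,.21],down(-160));row(p,down(-192.4))
E
```

```text
[0.53898499 0.09204264 0.21      ]
[-0.1  0.2 -0.1] [-0.0006 -0.0002 -0.1781] dist 0.178
[-0.1  0.2 32.3] [-0.1108  0.3306 -0.1786] dist 0.392
```

Request:
move_arm:
  steps:
    - [0,0,0,0,0,-0.03,1]
    - [0,0,0,0,0,-0.06,1]
    - [0,0,0,0,0,-0.1,1]
    - [0,0,0,0,0,-0.14,1]
    - [0,0,0,0,0,-0.178,1]
    - [0,0,4,-0.011,0.033,-0.178,1]
    - [0,0,8,-0.022,0.066,-0.178,1]
    - [0,0,12,-0.033,0.099,-0.178,1]
    - [0,0,16,-0.044,0.132,-0.178,1]
    - [0,0,20,-0.055,0.165,-0.178,1]
    - [0,0,24,-0.066,0.198,-0.178,1]
    - [0,0,28,-0.077,0.231,-0.178,1]
    - [0,0,32,-0.088,0.264,-0.178,1]
    - [0,0,32,-0.1,0.297,-0.178,1]
    - [0,0,32,-0.111,0.331,-0.178,1]
    - [0,0,32,-0.111,0.331,-0.178,1]
    - [0,0,32,-0.111,0.331,-0.178,1]

```text
time: 5.67
ee_pos: [0.5381, 0.0944, 0.2072]
orientation: [-0.327, -3.124, -0.0]
contact_force: [1.1, -0.5, -0.6]
finger_gap: 0.463
gripper_force: 61.1
```

```bash
python3 - <<'E'
from h import *
from cell import bot
w=wshot("w3");s=bot.observe();print(s["ee_pos"],s["joint_pos"].round(2))
q=[.580,.083,-.217]
C=np.array([[-.08,.11,.105],[-.08,-.11,.105],[-.08,-.11,0],[-.08,.11,0],[-.006,.122,.144],[-.006,.162,.144],[-.065,.142,.08]])
print(wproj(w,c2w(q,C)).round(0).tolist())
row(c2w(q,[[-.042,0,.054]])[0],down(-192.4))
E
```

```text
[0.5383061  0.09321815 0.20738958] [ 0.54 -0.1  -0.1  -0.   -1.58 -2.32]
[[447.0, 166.0], [188.0, 164.0], [224.0, 148.0], [413.0, 149.0], [465.0, 265.0], [504.0, 263.0], [465.0, 178.0]]
[-0.  -0.   0.4] [-0.0009 -0.001   0.1534] dist 0.153
```

View pics/w3.png

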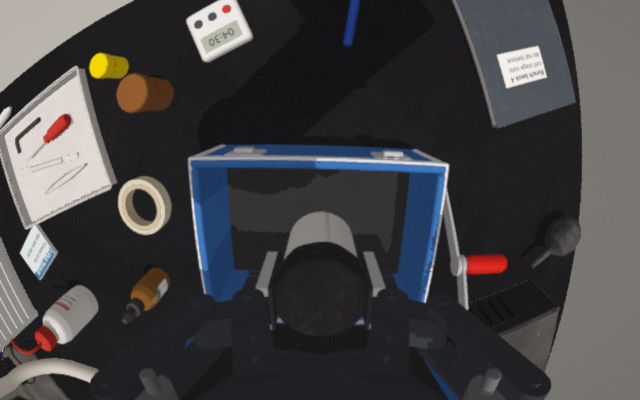

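Request:
move_arm:
  steps:
    - [0,0,0,-0.001,0,0.03,1]
    - [0,0,0,-0.001,0,0.06,1]
    - [0,0,0,-0.001,0,0.09,1]
    - [0,0,0,-0.001,0,0.115,1]
    - [0,0,0,-0.001,0,0.135,1]
    - [0,0,0,-0.001,0,0.147,1]
    - [0,0,0,-0.001,0,0.152,1]
    - [0,0,0,-0.001,0,0.154,1]
    - [0,0,0,-0.001,0,0.154,1]
    - [0,0,0,-0.001,0,0.154,1]

```text
time: 6.55
ee_pos: [0.5404, 0.0925, 0.0549]
orientation: [0.332, 3.122, 0.001]
contact_force: [1.3, -0.1, -0.6]
finger_gap: 0.458
gripper_force: 61.1
```

Request:
move_arm:
  steps:
    - [0,0,0,0,0,0.002,1]
    - [0,0,0,0,0,0.003,1]
    - [0,0,0,0,0,0.003,1]

```text
time: 6.8
ee_pos: [0.5403, 0.0926, 0.0518]
orientation: [0.331, 3.122, 0.001]
contact_force: [-0.6, 0.2, 4.2]
finger_gap: 0.459
gripper_force: 61.6
```

Request:
move_arm:
  steps:
    - [0,0,0,0,0,0.003,0.5]
    - [0,0,0,0,0,0.003,-0.2]
    - [0,0,0,0,0,0.003,-0.6]
    - [0,0,0,0,0,0.003,-0.6]
    - [0,0,0,0,0,0.003,-0.6]
    - [0,0,0,0,0,0.003,-0.6]
    - [0,0,0,0,0,-0.03,-0.6]
    - [0,0,0,0,0,-0.06,-0.6]
    - [0,0,0,0,0,-0.1,-0.6]
    - [0,0,0,0,0,-0.14,-0.6]
    - [0,0,0,0,0,-0.17,-0.6]
    - [0,0,0,0,0,-0.17,1]
    - [0,0,0,0,0,-0.17,1]

```text
time: 7.88
ee_pos: [0.5402, 0.0928, 0.2226]
orientation: [0.331, 3.121, 0.003]
contact_force: [-0.4, 0.5, -1.4]
finger_gap: 0.527
gripper_force: 0.0
```

```bash
python3 - <<'E'
from h import *
from cell import bot
w=wshot("w4");print(bot.observe()["ee_pos"])
E
```

```text
[0.53948229 0.09266954 0.22035671]
```

View pics/w4.png

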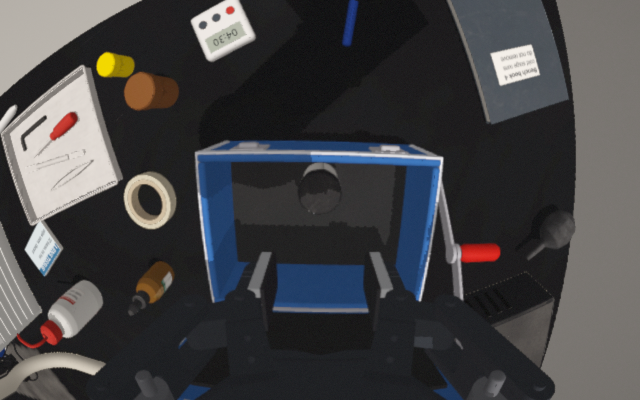

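```bash
cat >> h.py <<'E'
Q=[.578,.083,-.217]
def tilt(T,q=Q):
    T=np.radians(T);c,s=np.cos(T),np.sin(T);return R.from_rotvec([0,0,q[2]])*R.from_matrix(np.array([[-c,0,s],[0,1,0],[-s,0,-c]]))
E
python3 - <<'E'
from h import *
w=pickle.load(open("w4.pkl","rb"));w3=pickle.load(open("w3.pkl","rb"))
C=np.array([[-.08,.11,.105],[-.08,-.11,.105],[-.006,.122,.144],[-.006,.162,.144]])
m4=np.array([[441,157],[198,152],[456,253],[499,253]]);m3=np.array([[449,161],[191,160],[464,265],[507,265]])
f=lambda q:np.r_[wproj(w,c2w(q,C))-m4,wproj(w3,c2w(q,C))-m3].ravel()
r=least_squares(f,Q);print(r.x,r.fun.reshape(-1,2).round(1).tolist())
T=np.radians(40);z=np.array([np.sin(T),0,-np.cos(T)]);k=np.array([-.006,.146,.144])
row(c2w(r.x,[k-z*.033])[0],tilt(40,r.x))
row(c2w(r.x,[k-z*.008])[0],tilt(40,r.x))
# kinematics: lower-bar rotation a -> knob, lid angle, knee
foot=np.array([-.065,.08]);L=.087;k0=np.array([-.006,.144]);a0=np.arctan2(*(k0-foot)[::-1]);L=np.linalg.norm(k0-foot)
u0=k0+L*np.array([np.cos(a0-.14),np.sin(a0-.14)]);h=np.array([.08,.105]);rh=np.linalg.norm(u0-h);b0=np.arctan2(*(u0-h)[::-1])
for lid in np.arange(0,1.31,.1):
    u=h+rh*np.array([np.cos(b0+lid),np.sin(b0+lid)]);D=u-foot;dd=np.linalg.norm(D);h2=np.arccos(min(1,dd/2/L))
    ang=np.arctan2(D[1],D[0])-h2;kk=foot+L*np.array([np.cos(ang),np.sin(ang)]);print(lid.round(1),"knee",(2*h2+.14).round(2),"knob",kk.round(4),(kk-k0).round(4))
E
```

```text
[ 0.57715883  0.08353696 -0.23540681] [[1.9, 1.4], [-1.6, 0.8], [3.7, -0.3], [-1.7, -1.6], [-0.4, 4.1], [-1.6, -1.6], [1.3, -0.6], [-2.9, -2.4]]
[  0.5 -40.    1.3] [-0.015   0.1455  0.0512] dist 0.155
[  0.5 -40.    1.3] [-0.0311  0.1451  0.0703] dist 0.164
0.0 knee 0.28 knob [0.0024 0.1351] [ 0.0084 -0.0089]
0.1 knee 0.78 knob [0.0128 0.1191] [ 0.0188 -0.0249]
0.2 knee 1.04 knob [0.0165 0.1107] [ 0.0225 -0.0333]
0.3 knee 1.25 knob [0.0187 0.1038] [ 0.0247 -0.0402]
0.4 knee 1.44 knob [0.0202 0.0976] [ 0.0262 -0.0464]
0.5 knee 1.61 knob [0.0213 0.0917] [ 0.0273 -0.0523]
0.6 knee 1.76 knob [0.0219 0.0857] [ 0.0279 -0.0583]
0.7 knee 1.91 knob [0.022  0.0796] [ 0.028  -0.0644]
0.8 knee 2.05 knob [0.0218 0.0731] [ 0.0278 -0.0709]
0.9 knee 2.18 knob [0.0209 0.0659] [ 0.0269 -0.0781]
1.0 knee 2.3 knob [0.0192 0.0579] [ 0.0252 -0.0861]
1.1 knee 2.41 knob [0.0163 0.0489] [ 0.0223 -0.0951]
1.2 knee 2.51 knob [0.0116 0.0387] [ 0.0176 -0.1053]
1.3 knee 2.59 knob [0.0045 0.0275] [ 0.0105 -0.1165]
```

Request:
move_arm:
  steps:
    - [0,-7,1,0,0.02,0,1]
    - [0,-14,1,0,0.04,0,1]
    - [0,-21,1,0,0.065,0,1]
    - [0,-28,1,0,0.09,0,1]
    - [0,-35,1,-0.005,0.115,0.01,1]
    - [0,-40,1,-0.01,0.135,0.03,1]
    - [0,-40,1,-0.015,0.1455,0.051,1]
    - [0,-40,1,-0.015,0.1455,0.051,1]
    - [0,-40,1,-0.015,0.1455,0.051,1]

```text
time: 8.68
ee_pos: [0.5976, 0.2131, 0.1835]
orientation: [0.234, 2.479, -0.089]
contact_force: [-0.4, -0.6, 0.4]
finger_gap: 0.003
gripper_force: 0.0
```

```bash
python3 - <<'E'
from h import *
from cell import bot
w=wshot("w5");s=bot.observe();print(s["ee_pos"],s["finger_gap"])
q=[.577,.0835,-.225];k=[-.006,.146,.144]
print(wproj(w,c2w(q,[[-.006,.122,.144],[-.006,.162,.144],[-.08,.11,.105],[-.065,.122,.08]])).round(),wproj(w,[s["ee_pos"]]))
T=np.radians(40);z=np.array([np.sin(T),0,-np.cos(T)])
for dd in([0,0,0],[.0084,0,-.0089],[.0188,0,-.0249],[.0225,0,-.0333]):row(c2w(q,[k-z*.008+dd])[0],tilt(40,q))
E
```

```text
[0.59807807 0.2134239  0.18550756] 0.0019542252364125063
[[305. 206.]
 [371. 208.]
 [284.  61.]
 [309.  63.]] [[319.8800466  269.10166913]]
[ 1.  -2.5  1.7] [0.0233 0.0149 0.0267] dist 0.038
[ 1.  -2.5  1.7] [0.022  0.0146 0.0388] dist 0.047
[ 1.  -2.5  1.7] [0.0235 0.0144 0.0579] dist 0.064
[ 1.  -2.5  1.7] [0.0257 0.0143 0.0668] dist 0.073
```

View pics/w5.png

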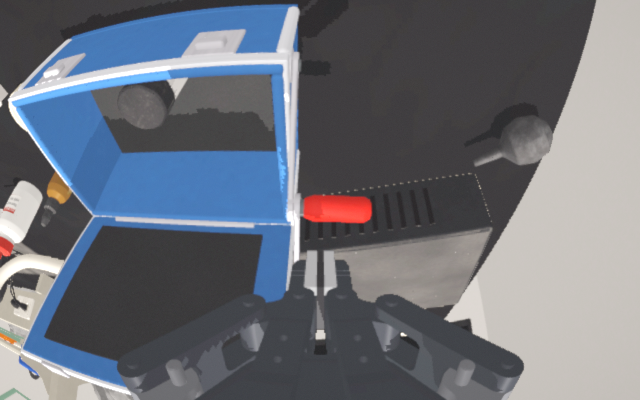

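Request:
move_arm:
  steps:
    - [0.5,-1,1,0.01,0.007,0.004,1]
    - [1,-2.5,1.7,0.023,0.0148,0.01,1]
    - [1,-2.5,1.7,0.023,0.0148,0.016,1]
    - [1,-2.5,1.7,0.023,0.0148,0.016,1]
    - [1,-2.5,1.7,0.023,0.0148,0.016,1]
    - [1,-2.5,1.7,0.023,0.0148,0.016,1]

```text
time: 9.23
ee_pos: [0.6059, 0.2126, 0.1768]
orientation: [0.229, 2.476, -0.087]
contact_force: [0.1, 0.6, -0.3]
finger_gap: 0.002
gripper_force: 0.0
```

```bash
cat > k.py <<'E'
from h import *
from cell import bot
s=bot.observe();print(s["ee_pos"],s["contact_force"].round(1),s["time"])
q=[.577,.0835,-.225];k=np.array([-.006,.146,.144])
T=np.radians(40);z=np.array([np.sin(T),0,-np.cos(T)])
for dd in([0,0,0],[.0084,0,-.0089],[.0188,0,-.0249],[.0225,0,-.0333]):row(c2w(q,[k-z*.008+dd])[0],tilt(40,q))
E
python3 k.py
```

```text
[0.6058523  0.2126286  0.17682952] [ 0.1  0.6 -0.3] 9.2333
[ 1.1 -2.4  1.9] [0.0241 0.0143 0.015 ] dist 0.032
[ 1.1 -2.4  1.9] [0.0229 0.014  0.0272] dist 0.038
[ 1.1 -2.4  1.9] [0.0244 0.0137 0.0462] dist 0.054
[ 1.1 -2.4  1.9] [0.0266 0.0136 0.0551] dist 0.063
```

```bash
python3 -c "
from cell import bot
print(bot.observe()['joint_pos'].round(3))"
```

```text
[ 0.889 -0.283 -0.664  0.71  -0.976 -2.99 ]
```

```bash
sed -i 's/tilt(40,q))/tilt(40,q)*R.from_rotvec([0,0,-np.pi\/2]))/' k.py; python3 k.py
```

```text
[0.6058523  0.2126286  0.17682952] [ 0.1  0.6 -0.3] 9.2333
[  2.7  -1.  -88. ] [0.0241 0.0143 0.015 ] dist 0.032
[  2.7  -1.  -88. ] [0.0229 0.014  0.0272] dist 0.038
[  2.7  -1.  -88. ] [0.0244 0.0137 0.0462] dist 0.054
[  2.7  -1.  -88. ] [0.0266 0.0136 0.0551] dist 0.063
```

Request:
move_arm:
  steps:
    - [0,0,-10,0,0,-0.01,1]
    - [1,0,-30,0.0,0.005,-0.01,1]
    - [2.7,-1,-88,0.012,0.0143,-0.008,1]
    - [2.7,-1,-88,0.012,0.0143,-0.008,1]
    - [2.7,-1,-88,0.012,0.0143,-0.008,1]
    - [2.7,-1,-88,0.024,0.0143,-0.005,1]
    - [2.7,-1,-88,0.024,0.0143,-0.005,1]
    - [2.7,-1,-88,0.024,0.0143,-0.005,1]
    - [2.7,-1,-88,0.024,0.0143,-0.005,1]
    - [2.7,-1,-88,0.024,0.0143,-0.005,1]
    - [2.7,-1,-88,0.024,0.0143,-0.005,1]
    - [2.7,-1,-88,0.024,0.0143,-0.005,1]
    - [2.7,-1,-88,0.024,0.0143,-0.005,1]
    - [2.7,-1,-88,0.024,0.0143,-0.005,1]
    - [2.7,-1,-88,0.024,0.0143,-0.005,1]
    - [2.7,-1,-88,0.024,0.0143,-0.005,1]

```text
time: 10.57
ee_pos: [0.5868, 0.2309, 0.1662]
orientation: [-1.623, 2.041, -0.742]
contact_force: [0.1, 0.0, -0.3]
finger_gap: -0.001
gripper_force: 0.0
```

```bash
python3 k.py;python3 - <<'E'
from h import *
w=wshot("w6");q=[.577,.0835,-.225]
print(wproj(w,c2w(q,[[-.006,.122,.144],[-.006,.162,.144],[-.08,.11,.105]])).round(),wproj(w,[w["T"][:3,3]]))
p=w["pixels"].astype(int);m=(p[...,0]>150)&(p[...,1]<70)&(p[...,2]<70);n,l,st,c=cv2.connectedComponentsWithStats(m.astype(np.uint8));print(st[1:][st[1:,4]>40],c[1:][st[1:,4]>40])
E
```

```text
[0.58677324 0.2309459  0.1661891 ] [ 0.1  0.  -0.3] 10.5667
[-0.   0.  -0.1] [-0.0001  0.001   0.0202] dist 0.02
[-0.   0.  -0.1] [-0.0001  0.0003  0.0324] dist 0.032
[-0.   0.  -0.1] [-0.0001  0.0026  0.0513] dist 0.051
[-0.   0.  -0.1] [-0.0001  0.0051  0.0601] dist 0.06
[[321. 205.]
 [321. 265.]
 [468. 194.]] [[319.69754135 264.55024996]]
[[306 205   6  39  67]
 [319 204  15  48 460]] [[306.91044776 222.01492537]
 [327.28043478 228.69565217]]
```

Request:
move_arm:
  steps:
    - [0,0,0,0,0.001,0.01,1]
    - [0,0,0,0,0.001,0.016,1]
    - [0,0,0,0,0.001,0.02,1]
    - [0,0,0,0,0.001,0.023,1]
    - [0,0,0,0,0.001,0.026,1]
    - [0,0,0,0,0.001,0.029,1]
    - [0,0,0,0,0.001,0.032,1]
    - [0,0,0,0,0.001,0.035,1]

```text
time: 11.28
ee_pos: [0.6081, 0.226, 0.1383]
orientation: [-1.625, 2.04, -0.742]
contact_force: [-1.6, 0.3, 1.2]
finger_gap: 0.0
gripper_force: 1.0
```

Request:
move_arm:
  steps:
    - [0,0,0,0,0,0.004,1]
    - [0,0,0,0,0.001,0.008,1]
    - [0,0,0,0,0.002,0.012,1]
    - [0,0,0,0,0.003,0.016,1]
    - [0,0,0,0,0.004,0.02,1]
    - [0,0,0,0,0.005,0.023,1]
    - [0,0,0,0,0.005,0.026,1]
    - [0,0,0,0,0.005,0.026,1]
    - [0,0,0,0,0.005,0.026,1]

```text
time: 12.03
ee_pos: [0.6205, 0.223, 0.1146]
orientation: [-1.626, 2.04, -0.742]
contact_force: [0.2, 0.3, -0.4]
finger_gap: 0.003
gripper_force: 0.0
```

```bash
python3 k.py;python3 - <<'E'
from h import *
from cell import bot
w=wshot("w7")
a=w["pixels"]
s=bot.snapshot("side")["pixels"][110:235,275:385]
cv2.imwrite("pics/m.png",np.vstack([cv2.resize(a,(480,300)),cv2.resize(s,(264,300),interpolation=cv2.INTER_CUBIC)] and [cv2.hconcat([cv2.resize(a,(480,300)),cv2.resize(s,(264,300),interpolation=cv2.INTER_CUBIC)])])[:,:,::-1])
E
```

```text
[0.62045136 0.22296795 0.11463187] [ 0.2  0.3 -0.4] 12.0333
[ 0. -0. -0.] [-0.0003 -0.0057 -0.0416] dist 0.042
[ 0. -0. -0.] [-0.0003 -0.0064 -0.0294] dist 0.03
[ 0. -0. -0.] [-0.0003 -0.0041 -0.0104] dist 0.011
[ 0. -0. -0.] [-0.0004 -0.0015 -0.0016] dist 0.002
```

View pics/m.png

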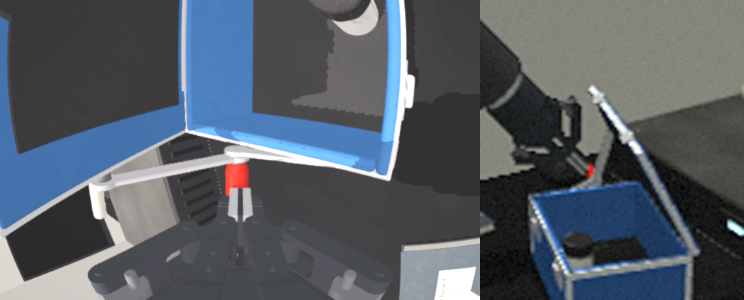

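```bash
python3 - <<'E'
from h import *
q=[.577,.0835,-.225]
def edge(l,y=0,r=.163,o=.012):
    f=1.309-l;return [.08-r*np.cos(f)+o*np.sin(f),y,.105+r*np.sin(f)+o*np.cos(f)]
for l in(0,.1,.2,.3,.4):print(l,np.round(edge(l),3),proj("side",c2w(q,[edge(l,.11)])).round(1),proj("side",c2w(q,[edge(l,-.11)])).round(1))
E
cat > t.py <<'E'
from h import *
import sys
q=[.577,.0835,-.225]
x,y,z,T=map(float,sys.argv[1:5])
row(c2w(q,[[x,y,z]])[0],tilt(T,q)*R.from_rotvec([0,0,-np.pi/2]))
E
python3 t.py -.06 .146 .32 0;python3 t.py .07 0 .32 0
```

```text
0 [0.049 0.    0.266] [[331.5 140.6]] [[353.7 167. ]]
0.1 [0.034 0.    0.262] [[326.8 142.3]] [[348.3 168.9]]
0.2 [0.018 0.    0.256] [[322.2 144.4]] [[343.  171.3]]
0.3 [0.003 0.    0.249] [[317.8 146.9]] [[338.  174.2]]
0.4 [-0.011  0.     0.241] [[313.6 149.8]] [[333.2 177.5]]
[-40.  -0.  -0.] [-0.0003 -0.0771 -0.2028] dist 0.217
[-40.  -0.  -0.] [ 0.1456 -0.1767 -0.1192] dist 0.258
```

Request:
move_arm:
  steps:
    - [0,0,0,0,0,-0.02,1]
    - [0,0,0,0,0,-0.05,1]
    - [0,0,0,0,0,-0.09,1]
    - [0,0,0,0,0,-0.12,1]
    - [0,0,0,0,0,-0.12,1]

```text
time: 12.55
ee_pos: [0.5447, 0.2429, 0.2146]
orientation: [-1.619, 2.033, -0.738]
contact_force: [0.5, 0.6, 0.3]
finger_gap: -0.002
gripper_force: 0.0
```

```bash
python3 t.py -.06 .146 .32 0;python3 t.py .07 0 .32 0;  python3 t.py .08 0 .32 -25; python3 - <<'E'
from h import *
from cell import bot
print(bot.observe()["joint_pos"].round(2))
# light-coloured lid trim mask: column extent in the side crop
p=bot.snapshot("side")["pixels"].astype(int)
for r in range(138,165,2):
    c=np.where(p[r,300:370].min(1)>125)[0]+300; print(r,c.tolist())
E
```

```text
[-40.3   0.5  -0. ] [ 0.0013 -0.0735 -0.0759] dist 0.106
[-40.3   0.5  -0. ] [ 0.1476 -0.1732  0.0069] dist 0.228
[-65.3   0.5   0.1] [ 0.1476 -0.1809  0.0134] dist 0.234
[ 1.06 -0.4  -0.71  0.75 -1.14 -1.57]
138 [301, 311, 316, 322, 327, 332, 334, 335, 340, 347, 348, 349, 353, 354, 358, 362, 368, 369]
140 [300, 305, 306, 307, 309, 316, 321, 328, 332, 338, 347, 348, 350, 352, 354, 363, 365]
142 [301, 302, 306, 310, 314, 316, 318, 322, 323, 325, 334, 343, 345, 347, 356, 358, 361, 362, 366, 368]
144 [303, 309, 310, 312, 313, 317, 318, 328, 335, 337, 343, 348, 349, 351, 353, 357, 360]
146 [303, 307, 309, 310, 317, 318, 320, 321, 322, 323, 327, 328, 333, 337, 340, 346, 347, 348, 349, 350, 353, 354, 356, 360, 363, 367, 369]
148 [305, 312, 315, 316, 318, 321, 322, 323, 324, 325, 326, 329, 332, 333, 335, 341, 347, 361, 364, 366, 369]
150 [302, 305, 310, 311, 315, 317, 322, 323, 324, 325, 326, 328, 332, 336, 342, 343, 346, 347, 351, 354, 355, 358, 359, 363, 369]
152 [300, 303, 307, 308, 311, 317, 319, 322, 323, 324, 325, 326, 327, 337, 338, 339, 342, 344, 346, 349, 353, 357, 364]
154 [303, 305, 306, 307, 309, 311, 317, 321, 325, 326, 327, 328, 329, 335, 336, 340, 341, 347, 353, 356]
156 [300, 302, 305, 306, 315, 318, 319, 321, 327, 328, 329, 330, 340, 346]
158 [305, 310, 313, 316, 318, 323, 328, 329, 330, 331, 332, 335, 338, 339, 340, 342]
160 [300, 307, 310, 311, 317, 319, 325, 330, 331, 332, 333]
162 [304, 308, 310, 312, 314, 316, 325, 326, 331, 332, 333, 334, 335]
164 [300, 301, 303, 308, 311, 312, 316, 321, 324, 325, 333, 334, 335, 336, 337]
```

Request:
move_arm:
  steps:
    - [-7,0,0,0,-0.025,-0.025,1]
    - [-14,0,0,0,-0.05,-0.05,1]
    - [-21,0,0,0.001,-0.07,-0.075,1]
    - [-28,0,0,0.001,-0.087,-0.091,1]
    - [-35,0,0,0.03,-0.107,-0.075,1]
    - [-40,0.5,0,0.06,-0.127,-0.058,1]
    - [-40,0.5,0,0.09,-0.147,-0.041,1]
    - [-40,0.5,0,0.12,-0.167,-0.024,1]
    - [-40,0.5,0,0.148,-0.186,-0.008,1]
    - [-40,0.5,0,0.148,-0.186,-0.008,1]
    - [-40,0.5,0,0.148,-0.186,-0.008,1]
    - [-40,0.5,0,0.148,-0.186,-0.008,1]

```text
time: 13.6
ee_pos: [0.6463, 0.0649, 0.3316]
orientation: [1.948, -2.455, 0.007]
contact_force: [-0.1, -0.1, 0.6]
finger_gap: 0.001
gripper_force: 0.0
```

```bash
python3 - <<'E'
from cell import bot
s=bot.observe();print(s["ee_pos"],s["joint_pos"].round(2))
E
python3 t.py .075 0 .24 0;python3 t.py .065 0 .24 -20
python3 - <<'E'
import numpy as np
# TCP targets (case x,z) for the arc: contact r=.145 on the outer face, tip corner 14 mm toward robot
for l in np.arange(.2,1.32,.1):
    f=1.309-l;r=.145;x=.08-r*np.cos(f)+.012*np.sin(f);z=.105+r*np.sin(f)+.012*np.cos(f);print(l.round(1),round(x+.014,4),round(z,4))
E
```

```text
[0.64630371 0.06493371 0.33162943] [ 0.41  0.22  0.46  0.01 -1.82 -0.64]
[ 0.1 -0.5 -0.3] [-0.0034 -0.0034  0.0916] dist 0.092
[-19.9  -0.4  -0.3] [-0.0034  0.0066  0.0916] dist 0.092
0.2 0.0401 0.2402
0.3 0.0269 0.2341
0.4 0.0144 0.2268
0.5 0.0026 0.2182
0.6 -0.0082 0.2085
0.7 -0.0181 0.1978
0.8 -0.0268 0.1861
0.9 -0.0343 0.1737
1.0 -0.0405 0.1605
1.1 -0.0454 0.1468
1.2 -0.0488 0.1327
1.3 -0.0509 0.1183
```

Request:
move_arm:
  steps:
    - [0,-0.5,0,-0.003,-0.003,0.03,1]
    - [0,-0.5,0,-0.003,-0.003,0.06,1]
    - [0,-0.5,0,-0.003,-0.003,0.085,1]
    - [0,-0.5,0,-0.003,-0.003,0.092,1]
    - [0,-0.5,0,-0.003,-0.003,0.092,1]
    - [0,-0.5,0,-0.003,0.007,0.092,1]
    - [0,-0.5,0,-0.003,0.017,0.092,1]
    - [0,-0.5,0,-0.003,0.024,0.092,1]
    - [0,-0.5,0,-0.003,0.031,0.092,1]
    - [0,-0.5,0,-0.003,0.038,0.095,1]
    - [0,-0.5,0,-0.003,0.044,0.098,1]
    - [0,-0.5,0,-0.003,0.044,0.098,1]

```text
time: 14.6
ee_pos: [0.603, 0.0779, 0.2353]
orientation: [-1.954, 2.458, 0.001]
contact_force: [0.5, -0.1, -0.6]
finger_gap: -0.006
gripper_force: 0.0
```

```bash
for a in ".0144 .227" "-.0082 .2085" "-.0268 .186" "-.0405 .1605" "-.0488 .1327" "-.051 .117"; do python3 t.py ${a% *} 0 ${a#* } 0; done
```

```text
[-0.1  0.1 -0.1] [0.0004 0.0122 0.0083] dist 0.015
[-0.1  0.1 -0.1] [0.0005 0.0349 0.0268] dist 0.044
[-0.1  0.1 -0.1] [0.0006 0.0535 0.0493] dist 0.073
[-0.1  0.1 -0.1] [0.0006 0.0672 0.0748] dist 0.101
[-0.1  0.1 -0.1] [0.0007 0.0755 0.1025] dist 0.127
[-0.1  0.1 -0.1] [0.0007 0.0777 0.1182] dist 0.142
```

Request:
move_arm:
  steps:
    - [0,0,0,0,0.006,0.004,1]
    - [0,0,0,0,0.012,0.008,1]
    - [0,0,0,0,0.018,0.013,1]
    - [0,0,0,0,0.024,0.018,1]
    - [0,0,0,0,0.03,0.023,1]
    - [0,0,0,0,0.035,0.027,1]
    - [0,0,0,0,0.035,0.027,1]

```text
time: 15.18
ee_pos: [0.5684, 0.0857, 0.2065]
orientation: [1.954, -2.459, -0.003]
contact_force: [0.2, 0.7, -0.3]
finger_gap: -0.003
gripper_force: 0.0
```

```bash
cat > lid.py <<'E'
from h import *
from cell import bot
q=[.577,.0835,-.225]
K={.2:(.0165,.1107),.4:(.0202,.0976),.6:(.0219,.0857),.8:(.0218,.0731),1.0:(.0192,.0579)}
for n in("side","scene"):
    p=bot.snapshot(n)["pixels"].astype(int)
    m=((p[...,0]>110)&(p[...,1]<60)&(p[...,2]<60))[130:215,270:345];N,l,st,c=cv2.connectedComponentsWithStats(m.astype(np.uint8))
    print(n,[(st[i,4],(c[i]+[270,130]).round(1).tolist()) for i in range(1,N) if st[i,4]>4])
    print({k:proj(n,c2w(q,[[v[0],.142,v[1]]])).round(1).tolist() for k,v in K.items()})
    # black lid inner/blue: trim pixels of lid right edge compared with predicted free-edge corners
    for l in(.2,.4,.6,.8):
        f=1.309-l;e=lambda y:[.08-.163*np.cos(f)+.012*np.sin(f),y,.105+.163*np.sin(f)+.012*np.cos(f)]
        P=proj(n,c2w(q,[e(y) for y in np.linspace(-.1,.1,21)])).round().astype(int)
        print(l,P[0],P[-1],np.median([p[v-1:v+2,u-1:u+2].min(2).mean() for u,v in P]).round())
E
python3 lid.py
```

```text
side []
{0.2: [[319.7, 181.0]], 0.4: [[320.8, 184.3]], 0.6: [[321.3, 187.3]], 0.8: [[321.4, 190.6]], 1.0: [[320.7, 194.5]]}
0.2 [342 170] [323 145] 31.0
0.4 [332 176] [314 151] 58.0
0.6 [324 184] [307 158] 116.0
0.8 [317 193] [301 166] 48.0
scene [(np.int32(15), [296.1, 178.6])]
{0.2: [[296.0, 175.6]], 0.4: [[297.1, 178.4]], 0.6: [[297.6, 181.1]], 0.8: [[297.8, 184.0]], 1.0: [[297.3, 187.8]]}
0.2 [334 172] [301 144] 35.0
0.4 [326 179] [293 150] 47.0
0.6 [319 188] [287 158] 127.0
0.8 [313 197] [282 167] 38.0
```

Request:
move_arm:
  steps:
    - [0,0,0,0,0.005,0.0055,1]
    - [0,0,0,0,0.01,0.011,1]
    - [0,0,0,0,0.0145,0.017,1]
    - [0,0,0,0,0.0186,0.0225,1]
    - [0,0,0,0,0.023,0.0285,1]
    - [0,0,0,0,0.0265,0.035,1]
    - [0,0,0,0,0.0295,0.0415,1]
    - [0,0,0,0,0.0323,0.048,1]
    - [0,0,0,0,0.035,0.055,1]
    - [0,0,0,0,0.037,0.062,1]
    - [0,0,0,0,0.039,0.069,1]
    - [0,0,0,0,0.04,0.075,1]
    - [0,0,0,0,0.04,0.079,1]

```text
time: 16.37
ee_pos: [0.5303, 0.0945, 0.1277]
orientation: [1.954, -2.46, -0.001]
contact_force: [-0.6, -0.1, -0.2]
finger_gap: 0.003
gripper_force: 0.2
```

Request:
move_arm:
  steps:
    - [0,0,0,0,0,0.003,1]
    - [0,0,0,0,0,0.005,1]
    - [0,0,0,0,0,0.007,1]
    - [0,0,0,0,0,0.009,1]
    - [0,0,0,0,0,0.011,1]
    - [0,0,0,0,0,0.012,1]

```text
time: 16.87
ee_pos: [0.5309, 0.0946, 0.1171]
orientation: [-1.953, 2.459, 0.0]
contact_force: [-3.2, 0.6, 6.3]
finger_gap: 0.003
gripper_force: 2.9
```

Request:
move_arm:
  steps:
    - [0,0,0,0,0,0.001,1]
    - [0,0,0,0,0,0.002,1]
    - [0,0,0,0,0,0.002,1]

```text
time: 17.12
ee_pos: [0.5309, 0.0946, 0.1171]
orientation: [-1.953, 2.458, -0.001]
contact_force: [-5.8, -0.4, 9.7]
finger_gap: -0.001
gripper_force: 5.0
```

Request:
move_arm:
  steps:
    - [0,0,0,0,0,-0.02,1]
    - [0,0,0,0,0,-0.06,1]
    - [0,0,0,0,0,-0.1,1]
    - [0,0,0,0,0,-0.14,1]
    - [0,0,0,0,0,-0.17,1]
    - [0,0,0,0,0,-0.17,1]
    - [0,0,0,0,0,-0.17,1]

```text
time: 17.7
ee_pos: [0.5313, 0.0947, 0.2872]
orientation: [-1.951, 2.456, -0.0]
contact_force: [0.5, 0.9, -1.0]
finger_gap: -0.003
gripper_force: 0.0
```

```bash
python3 - <<'E'
from h import *
from cell import bot
q=[.577,.0835,-.225];s=bot.observe();print(s["time"],s["ee_pos"],s["contact_force"].round(1))
for n in("side","scene"):
    p=bot.snapshot(n)["pixels"].astype(int)
    for l in np.arange(1.1,1.36,.05):
        f=1.309-l;e=lambda y:[.08-.163*np.cos(f)+.010*np.sin(f),y,.105+.163*np.sin(f)+.010*np.cos(f)]
        P=proj(n,c2w(q,[e(y) for y in np.linspace(-.1,.1,41)])).round().astype(int)
        print(n,l.round(2),np.median([p[v,u].min() for u,v in P]))
E
```

```text
17.7 [0.53134584 0.09472252 0.28724922] [ 0.5  0.9 -1. ]
side 1.1 53.0
side 1.15 54.0
side 1.2 55.0
side 1.25 50.0
side 1.3 132.0
side 1.35 120.0
scene 1.1 62.0
scene 1.15 63.0
scene 1.2 63.0
scene 1.25 81.0
scene 1.3 130.0
scene 1.35 125.0
```

The camera check and the firm stop at z = 0.117 both show the lid shut, so I'm handing in.

```bash
python3 -c "
from cell import bot
print(bot.finish_job())"
```

```text
the job is handed in; nothing more can be done
None
```

The job is handed in, with no verdict returned: the canister was standing on the case floor when last seen, the stay was broken with the lid still up, and the lid was lowered slowly to its stop, with no contact seen with the bystanders.

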